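# Key the reel plate onto the label winder

### The arm

A 6-joint arm with a two-finger parallel gripper is mounted at the origin on a cart in front of the work surface, level with it; the furniture and walls round the work are solid. World frame = base frame: x ahead of the robot, y to its left, z up, the work surface at z = 0. Lengths are in mm, angles in rad, forces in N, time in s.
With the tool pointing down it reaches from about 325 to 775 mm from the base axis. Payload 5.5 kg.
Tool frame: the origin (TCP) lies between the finger pads; the fingertips stand ahead of it and the grasp point (between the pads) lies 8 mm behind it (manip.tcp_to_tips is the z of the fingertips in the tool frame, in mm); z points along the fingers, y is the line along which they close (so a half turn about z gives the same grasp; the last joint's range is limited). The gripper opens to 85 mm and grips with 20 to 120 N. Pads are 22 mm wide; open, the fingers measure 114 mm over their backs; the gripper's body (76 mm by 85 mm) begins 54 mm behind the grasp point. The pads swing forward as they close: fully open they stand 13 mm farther back than shut.
Start: joints at [-1.212, 0.091, 1.231, -0, 1.82, -0.057], TCP at [242.354, -548.891, 242.275] pointing down, gripper open.
Joint ranges: [-2.87, 2.87], [-0.86, 2.18], [0.17, 2.46], [-1.51, 4.65], [0.06, 2.69], [-2.65, 2.65]. Speed limits (rad/s): [2.57, 2.57, 3.01, 3.14, 3.14, 3.14].

### API

Orientations are given as a rotation vector (axis times angle).
In Python, from station import status, eyes, finish_job, manip gives the robot as it stands.
- The arm moves only by the tool apply_moves, never from a script. Its argument "series" is a list of rows, each a list of 3 entries, a list of its own where there are three numbers: the shift along the tool's x, y, z in m, then the turn, a rotation vector about the tool's x, y, z in degrees, then the finger opening in m, from 0 to 0.0854. A call has 1 to 20 rows; each row shifts and turns the commanded pose from where the row before left it, along the tool's axes as they then stand; what a row does not reach is not made up. A row lasts 1/12 s, in which the tool goes at most 41.7 mm and 7.16 degrees, less where a joint would pass 70% of its speed; a pose out of reach is approached as far as the arm can. A call is refused whole if a number of a shift passes 0.0417 or a number of a turn 7.16, either way. A call with a gripper value outside its range is refused whole. The fingers move at their own pace and stop on an object; "grip_force" is the grip in N (left out, the last holds). Time passes only in rows, so rows that do not move let the fingers close. It gives the time, the measured TCP pose, the force, the opening and the grip force at its end, in the units of the state.
- status.get_obs(): the state, without advancing time (a new reading comes with each control period).
- eyes.get_image(name): name is "scene" or "side" or "wrist"; returns (picture, depth): 420x560x3 uint8, red, green, blue; 420x560 float32, mm along the optical axis (not along the pixel's ray), 0 where there is no reading.
- eyes.calibration(name): a dict with "intrinsics" (3x3 intrinsics, pixels), "R" (3x3) and "t" (3): a world point X has camera coordinates R X + t. Camera axes: x right, y down, z forward; pixel columns grow to the right and rows downward; lengths in mm; the calibration is good to about 2 mm. A picture is of the moment at which its call begins: read the wrist's pose just before it. calibration takes no time and is no camera call; for the wrist camera it gives the pose at the moment of the call.
- finish_job(): hands the job in; it is judged then, once.
The state is a dict: "t": time; "joint_pos": joint angles; "joint_velocities": joint speeds; "tau": joint torques, N m; "tcp_pos": TCP position; "eef_rot": TCP orientation; "contact_force": force on the tool from outside, world axes, zero at the start; "moment": the same for the moment, N m; "width": finger opening in mm; "grip_force": force on a finger pad.
Only numpy, scipy, OpenCV 4.12 (cv2) and the standard library are available. Lean on these libraries where they do the work, as an engineer would, in place of code of your own. Each camera call takes 0.05 s, during which the arm holds its last target. There are 200 camera calls.

### The job

The round reel plate of the label winder lies loose on its spring ring, with its rim notch away from the key on the winder's foot. With a fingertip against one of the plate's upright lugs, push the plate round until the notch stands over the key, then press down on its hub until the plate is fully home over the key, and take the hand away. Do not lift or tip the plate, and leave the other things on the worktop where they are.

Things in the scene. Friction and masses are not known exactly. Their poses are not given: they have to be found in the camera images.
- winder: Fixed grey foot of the winder: round plate 160 mm across, 12 mm thick, with a tongue at its -x side. Origin: centre of its underside, on the worktop and on the winder's vertical axis; z up; x points away from the key. An upright bearing tube in its middle (outer 40, bore 25 mm, top 34 mm above the worktop) holds the reel plate's stub shaft. Place and yaw differ between starts.
- key (a point): Point on the key, a fixed upright steel tooth on the foot's tongue, 51 to 97 mm from the axis on the foot's -x side, so it shows beyond the plate's rim. 11 mm wide, narrowing over its top 6 mm to 5 mm; top 44 mm above the worktop. The point: on its top, on its midline, 58 mm from the axis.
- reel_plate: Loose aluminium disc, 131 mm across, 10 mm thick, about 0.33 kg, stub shaft below (22 x 18 mm), low grey hub on top, two lugs, one rim notch. Origin: centre of the disc's underside; z up; x points away from the notch. Underside 46 mm above the worktop at the start, 36 when home. Aligned = same yaw as the foot; starts 40 to 180 degrees off, either way.
- notch (a point): Notch in the plate's rim on the plate's -x side: straight-sided, 15 mm wide, open outward, 49 to 65 mm from the axis. The point: height of the plate's underside, on the notch's midline, 58 mm from the axis, so directly above point key when aligned. Within about 3 mm the key's sloping flanks guide the notch as the plate is pressed down.
- lug_a (a point): Top centre of one lug: round upright grey peg, 14 mm across, standing 24 mm up from the disc's upper face, 50 mm from the axis on the plate's +y side (a quarter turn from the notch). Push its side to turn the plate: 1 to 2 N is enough; friction stops the plate where it is left.
- lug_b (a point): Top centre of the other lug, the same, on the plate's -y side, across from lug_a.
- hub_top (a point): Centre of the hub's flat top, where to press: 18 mm above the plate's underside, so 64 mm above the worktop at the start, 54 mm when home. The hub is 74 mm across at its foot, 68 mm at its top, 8 mm high.
- ring (a joint): How far the spring ring (76 mm across, under the plate, round the bearing tube) is pressed down, m: 0 at the start, 0.010 at its stop. It moves under some 8 to 10 N on the hub and stays where pressed to (22 N holds it firmly at its stop); the plate's weight does not move it. Pressed off the key, the plate catches on the key, tips about 0.1 rad and cannot go home.
- marker: Bystander: red and white marker pen lying on the worktop, 135 mm long, 16 mm high; origin under its middle. To be left alone.
- cutter: Bystander: red box cutter lying on the worktop, 172 mm long, 18 mm high; origin on its underside. To be left alone.
- tape: Bystander: roll of tape lying flat, 102 mm across, 25 mm high; origin under its centre. To be left alone.
- fish_tin: Bystander: flat tin, 63 x 105 mm, 26 mm high; origin under its centre. To be left alone.
- keys: Bystander: bunch of keys lying flat, about 101 x 122 mm, 8 mm high; origin under its middle. To be left alone.
Mind the look-alikes: they are no part of the job. There is more than one size of the reel_plate; the one meant has the size given above.

How it is judged (in metres and radians):
On the way:
1. the notch has been turned to the key (horizontal distance between notch and key below 0.012 m), for 0.1 s.
At the end, for the whole second after the job is handed in: The reel plate is home: its underside at most 38 mm above the worktop (36 mm is the stop), the ring at least 8 mm down, the notch within 6 mm of the key in plan, the plate level within 0.05 rad and at rest (z of reel_plate in the frame of winder below 0.038 m and value of joint ring above 0.008 m and horizontal distance between notch and key below 0.006 m and angle between reel_plate's own z axis and vertical below 0.05 rad and linear speed of reel_plate below 0.01 m/s); the robot touches nothing.
It fails at once if the reel plate was lifted (more than 6 mm above its height at the start) (z of reel_plate in the frame of winder above 0.052 m).
It fails at once if the reel plate was tipped by more than 0.2 rad (angle between reel_plate's own z axis and vertical above 0.2 rad).
It fails at once if another thing on the worktop was moved by more than 20 mm (distance of any of marker, cutter, tape, fish_tin, keys from where it was at the start of the episode above 0.02 m).
It also fails if it takes over 48 s, if anything falls off the work surface, if the arm or the gripper's body presses on something with over 40 N, if the wrist force passes 120 N, or if a joint passes its speed limit or range.

## Working session

There is one attempt and no reset: what is moved stays moved. The work goes in short steps, Python scripts to look and compute and a tool call to move; the robot and the scene stay as the last step left them, time stands still between calls to the robot, and variables do not carry over. Pictures are saved under pics/ and viewed, at most 10 in all, crops included, and the job is handed in when it is done.

Besides the shell and the picture viewer there is one more tool, called after "Request:" by a JSON object that holds its "fn" and its "kwargs", one argument or row to a line. apply_moves: Moves the arm, as the interface text tells. Its arguments: {"type":"object","properties":{"series":{"type":"array","items":{"type":"array"}},"grip_force":{"type":"number"}},"required":["series"]}

```bash
mkdir -p pics; cat > h.py <<'E'
import numpy as np, cv2
from station import status, eyes, manip
def grab(n):
    c=eyes.calibration(n); p,d=eyes.get_image(n); return p,d,c
def pts(d,c):
    K=np.array(c["intrinsics"]);R=np.array(c["R"]);t=np.array(c["t"])
    v,u=np.mgrid[:d.shape[0],:d.shape[1]]
    X=np.stack([(u-K[0,2])/K[0,0]*d,(v-K[1,2])/K[1,1]*d,d],-1)
    return (X-t)@R
def ray(c,uv,z):
    K=np.array(c["intrinsics"]);R=np.array(c["R"]);t=np.array(c["t"])
    o=-R.T@t; w=R.T@np.linalg.inv(K)@np.array([uv[0],uv[1],1.]); return o+w*(z-o[2])/w[2]
E
python3 - <<'E'
from h import *
for n in("scene","side"):
    p,d,c=grab(n); cv2.imwrite(f"pics/{n}0.png",p[:,:,::-1]); np.savez(f"{n}0.npz",p=p,d=d,**{k:np.array(v) for k,v in c.items()})
    print(n,-np.array(c["R"]).T@c["t"])
print(manip.tcp_to_tips,status.get_obs())
E
```

```text
scene [-578.75723097    6.29562581 1004.68251836]
side [ 554.06799653 -964.53522564  764.79970408]
11.0 {'t': 0.1, 'joint_pos': array([-1.21174097e+00,  9.17925155e-02,  1.23179417e+00,  9.18803891e-06,
        1.81978396e+00, -5.66943711e-02]), 'joint_velocities': array([-0.00064391, -0.00300812, -0.00467189,  0.00147748, -0.00091156,
        0.00056768]), 'tau': array([ 3.47051086e-03, -4.60213959e+01, -4.19219542e+01,  1.08903384e-04,
        1.05505399e-02,  3.35078857e-05]), 'tcp_pos': array([ 242.24689363, -548.66582293,  241.24234616]), 'eef_rot': array([-3.07223760e+00, -6.48005396e-01,  4.06561850e-04]), 'contact_force': array([-0.74265908,  0.72418833,  0.62573092]), 'moment': array([-0.00113242, -0.01119562,  0.00477063]), 'grip_force': 0.0, 'width': 85.26596964951466}
```

View pics/scene0.png

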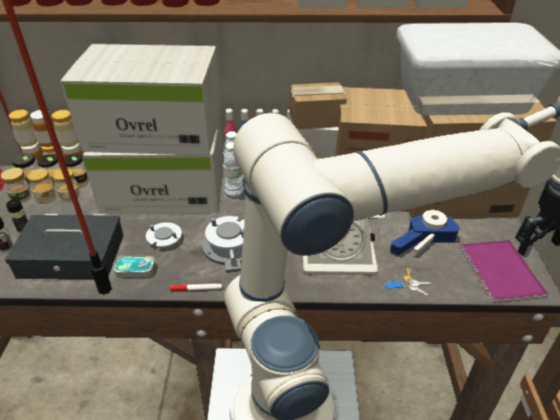

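View pics/side0.png

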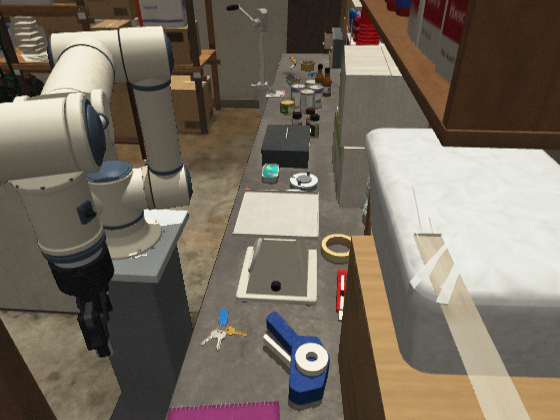

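The scene view shows the winder at about (228,240), partly hidden by the arm, with a smaller look-alike plate at (164,236). The side view shows only the look-alike, at (304,181), because the scale hides the winder. I'll get a rough position from depth.

```bash
python3 - <<'E'
from h import *
s=np.load("scene0.npz"); X=pts(s["d"],s)
for uv in [(228,230),(215,245),(238,266),(164,236),(232,222),(340,240),(195,287),(135,265)]: print(uv,X[uv[1],uv[0]].round())
c=eyes.calibration("wrist"); R=np.array(c["R"]); print(-R.T@c["t"],R[2],status.get_obs()["tcp_pos"]);print(c["intrinsics"])
# stray tall things near
m=(X[...,2]>100)&(X[...,0]>250)&(X[...,0]<800)&(X[...,1]>-200)&(X[...,1]<450)&(s["d"]>0)
v,u=np.nonzero(m)
for i in range(0,len(v),max(1,len(v)//25)): print(u[i],v[i],X[v[i],u[i]].round())
E
```

```text
(228, 230) [497. 157.  62.]
(215, 245) [444. 189.  53.]
(238, 266) [407. 125.  11.]
(164, 236) [511. 345.  24.]
(232, 222) [533. 149.  61.]
(340, 240) [-10. -81. 489.]
(195, 287) [327. 232.  11.]
(135, 265) [399. 405.  17.]
[ 312.30641325 -517.29152618  372.82196745] [-0.27160833 -0.1183642  -0.95510148] [ 242.24689363 -548.66582293  241.24234616]
[[316.95260704   0.         277.9069745 ]
 [  0.         316.95260704 204.56179062]
 [  0.           0.           1.        ]]
109 0 [750. 446. 603.]
273 3 [774.  35. 589.]
119 7 [741. 421. 589.]
222 10 [723. 160. 588.]
316 13 [702. -71. 588.]
140 17 [694. 360. 580.]
231 20 [693. 136. 574.]
149 62 [762. 374. 437.]
198 71 [709. 233. 435.]
191 80 [652. 243. 436.]
148 89 [637. 354. 418.]
208 97 [696. 211. 367.]
176 103 [638. 287. 378.]
324 108 [ 778. -113.  293.]
166 114 [638. 318. 346.]
316 119 [775. -91. 259.]
149 125 [638. 369. 313.]
321 130 [ 774. -108.  222.]
206 136 [631. 216. 284.]
203 142 [632. 226. 264.]
208 148 [635. 214. 243.]
329 154 [ 772. -137.  139.]
208 162 [643. 220. 191.]
144 171 [638. 408. 162.]
149 181 [637. 398. 127.]
354 239 [ 422. -183.  101.]
```

Request:
{"fn": "apply_moves", "kwargs": {
  "series": [
    [[0.024, -0.03, 0], [0, 0, 0], 0],
    [[0.024, -0.03, 0], [0, 0, 0], 0],
    [[0.024, -0.03, 0], [0, 0, 0], 0],
    [[0.024, -0.03, 0], [0, 0, 0], 0],
    [[0.024, -0.03, 0], [0, 0, 0], 0],
    [[0.024, -0.03, 0], [0, 0, 0], 0],
    [[0.024, -0.03, 0], [0, 0, 0], 0],
    [[0.024, -0.03, 0], [0, 0, 0], 0],
    [[0.024, -0.03, 0], [0, 0, 0], 0],
    [[0.024, -0.03, 0], [0, 0, 0], 0],
    [[0.024, -0.03, 0], [0, 0, 0], 0],
    [[0.024, -0.03, 0], [0, 0, 0], 0],
    [[0.024, -0.03, 0], [0, 0, 0], 0],
    [[0.024, -0.03, 0], [0, 0, 0], 0],
    [[0.024, -0.03, 0], [0, 0, 0], 0],
    [[0.024, -0.03, 0], [0, 0, 0], 0],
    [[0.024, -0.03, 0], [0, 0, 0], 0],
    [[0.024, -0.03, 0], [0, 0, 0], 0]
  ]
}}

```text
t: 1.6
tcp_pos: [419.3, 121.7, 242.0]
eef_rot: [3.074, 0.649, 0.0]
contact_force: [0.4, -0.6, -0.4]
width: -0.0
grip_force: 0.0
```

```bash
python3 - <<'E'
from h import *
p,d,c=grab("wrist"); cv2.imwrite("pics/w1.png",p[:,:,::-1]); np.savez("w1.npz",p=p,d=d,**{k:np.array(v) for k,v in c.items()})
o=status.get_obs();print(o["t"],o["tcp_pos"],o["eef_rot"],o["joint_pos"],o["contact_force"],o["width"])
E
```

```text
1.65 [419.82775502 127.30521323 241.08476826] [-3.06775048e+00 -6.56262212e-01  1.32434477e-04] [ 0.21349877 -0.34509265  1.63281828  0.00461665  1.85393639  1.36409178] [-4.05492544  2.10792128 -1.3857753 ] 0.1537675054116475
```

View pics/w1.png

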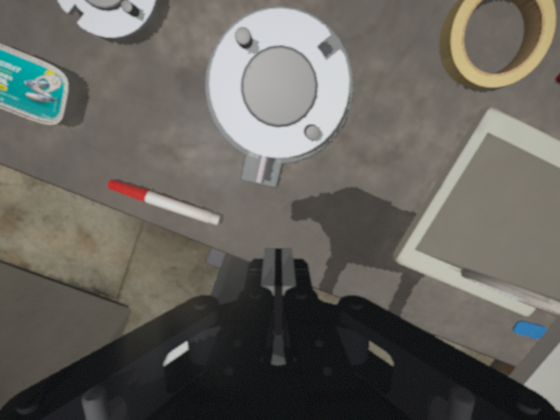

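The wrist view shows the plate at (279,85), its notch at (329,45) and its lugs at (243,38) and (314,131). The key and tongue are at (262,170). The notch therefore has to turn past the lug at (314,131) to reach the key. Measuring now with the arm settled.

```bash
cat >> h.py <<'E'
def hts(X,d,lo,hi,ctr,r=110):
    m=(X[...,2]>lo)&(X[...,2]<hi)&(d>0)&(np.hypot(X[...,0]-ctr[0],X[...,1]-ctr[1])<r)
    return m
def measure(ctr=(488,152),verbose=True):
    p,d,c=grab("wrist"); X=pts(d,c)
    m=hts(X,d,72,86,ctr,75).astype(np.uint8)
    n,l,st,ce=cv2.connectedComponentsWithStats(m)
    lugs=[(ce[i].round(1),X[l==i].mean(0).round(1),st[i,4]) for i in range(1,n) if st[i,4]>25]
    b=((p.min(2)>150)).astype(np.uint8)
    return p,d,c,X,lugs
E
python3 - <<'E'
from h import *
p,d,c,X,lugs=measure(); np.savez("w2.npz",p=p,d=d,**{k:np.array(v) for k,v in c.items()})
o=status.get_obs();print(o["tcp_pos"],o["joint_velocities"].round(3))
for L in lugs: print(L)
g=p.min(2); 
for uv in [(279,60),(279,85),(225,90),(329,45),(262,165),(262,170),(262,175),(250,172),(275,172),(262,185)]: print(uv,p[uv[1],uv[0]],X[uv[1],uv[0]].round(1))
cr=p[0:210,170:390]; cv2.imwrite("pics/w2c.png",cv2.resize(cr,None,fx=2.8,fy=2.8,interpolation=cv2.INTER_CUBIC)[:,:,::-1])
E
```

```text
[419.31558081 124.155051   241.01185334] [-0.086 -0.038  0.024 -0.051  0.034 -0.082]
(array([250. ,  39.6]), array([528.3, 202.9,  79.3]), np.int32(250))
(array([318.1, 135.5]), array([481.2, 116.3,  79.3]), np.int32(195))
(279, 60) [172 171 170] [525.9 175.3  63.4]
(279, 85) [172 171 170] [506.8 166.7  63.5]
(225, 90) [212 215 219] [482.4 211.3  56.4]
(329, 45) [159 161 165] [558.5 138.9  47. ]
(262, 165) [142 141 142] [423.2 150.5  12.1]
(262, 170) [138 134 137] [423.1 149.   38.3]
(262, 175) [148 142 145] [419.2 147.   43.7]
(250, 172) [139 143 142] [410.  159.9  12.2]
(275, 172) [90 92 90] [421.9 133.6  12.2]
(262, 185) [143 138 140] [401.3 141.1  11.3]
```

View pics/w2c.png

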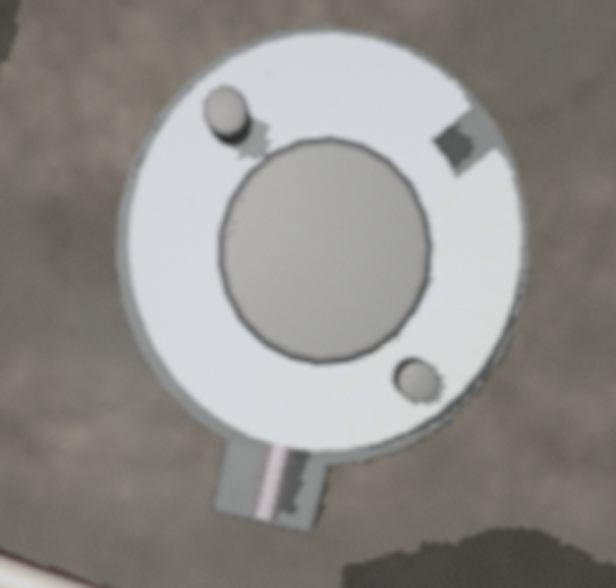

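```bash
python3 - <<'E'
from h import *
s=np.load("w2.npz"); X=pts(s["d"],s); C=np.array([504.75,159.6])
m=hts(X,s["d"],41.5,46,C,100)&(np.hypot(X[...,0]-C[0],X[...,1]-C[1])>68)&(X[...,0]<C[0]-40)
P=X[m]; print(len(P),P.mean(0)); q=P[:,:2]-C; print("key ang",np.degrees(np.arctan2(q[:,1].mean(),q[:,0].mean())))
vx=cv2.fitLine(q.astype(np.float32),cv2.DIST_HUBER,0,.01,.01).ravel();print(vx, np.degrees(np.arctan2(-vx[1],-vx[0])))
# disc fit from disc-height points
m=hts(X,s["d"],52,60,C,85)&(s["p"].min(2)>185); cs,_=cv2.findContours(m.astype(np.uint8),cv2.RETR_EXTERNAL,cv2.CHAIN_APPROX_NONE)
cc=max(cs,key=cv2.contourArea).reshape(-1,2); W=np.array([ray(s,u,56)[:2] for u in cc]); r=np.hypot(*(W-C).T); W=W[r>62]
A=np.c_[2*W,np.ones(len(W))]; x=np.linalg.lstsq(A,(W**2).sum(1),rcond=None)[0]; print("disc",x[:2],np.sqrt(x[2]+x[0]**2+x[1]**2))
# hub
print("notch ray",np.degrees(np.arctan2(*(ray(s,(337.9,50),56)[:2]-x[:2])[::-1])), "lugs by ray", ray(s,(250,39.6),80)[:2],ray(s,(318.1,135.5),80)[:2])
E
```

```text
189 [423.91468714 144.40924665  43.57572568]
key ang -169.35697538286513
[  0.9827314    0.18503796 -80.78899    -15.171379  ] -169.33665
disc [504.94944178 159.45063639] 64.98755696771433
notch ray -29.658461833236526 lugs by ray [528.28797543 202.80899214] [481.24436102 116.36105965]
```

Request:
{"fn": "apply_moves", "kwargs": {
  "series": [
    [[0.0163, 0.0098, 0.02], [0, 0, 0], 0],
    [[0.0163, 0.0098, 0.02], [0, 0, 0], 0],
    [[0.0163, 0.0098, 0.02], [0, 0, 0], 0],
    [[0.0163, 0.0098, 0.025], [0, 0, 0], 0],
    [[0.0163, 0.0098, 0.025], [0, 0, 0], 0],
    [[0, 0, 0.01], [0, 0, 0], 0],
    [[0, 0, 0], [0, 0, 0], 0],
    [[0, 0, 0], [0, 0, 0], 0],
    [[0, 0, 0], [0, 0, 0], 0]
  ]
}}

```text
t: 2.45
tcp_pos: [513.9, 107.7, 124.1]
eef_rot: [3.074, 0.648, 0.003]
contact_force: [0.2, -0.0, 0.3]
width: 0.3
grip_force: 0.0
```

```bash
cat >> h.py <<'E'
def arc(a0,a1,n,C=(504.9,159.5),r=50,start=None,th=np.radians(23.8)):
    a=np.radians(np.linspace(a0,a1,n+1)); P=np.c_[C[0]+r*np.cos(a),C[1]+r*np.sin(a)]
    if start is not None: P[0]=start
    D=np.diff(P,axis=0); T=np.c_[np.cos(th)*D[:,0]+np.sin(th)*D[:,1],np.sin(th)*D[:,0]-np.cos(th)*D[:,1]]
    print([[list((t/1000).round(4))+[0],[0,0,0],0] for t in T])
E
python3 - <<'E'
from h import *
o=status.get_obs();print(o["tcp_pos"],o["joint_pos"])
arc(-80,-170,15,start=(513.9,108)); arc(-170,-218,8)
E
```

```text
[513.8669432  107.6570045  124.05625765] [ 1.41675736e-01 -1.04224432e-01  1.63419175e+00  5.82511267e-05
  1.60952108e+00  1.29671266e+00]
[[[np.float64(-0.0044), np.float64(-0.0037), 0], [0, 0, 0], 0], [[np.float64(-0.0048), np.float64(-0.002), 0], [0, 0, 0], 0], [[np.float64(-0.0046), np.float64(-0.0025), 0], [0, 0, 0], 0], [[np.float64(-0.0043), np.float64(-0.003), 0], [0, 0, 0], 0], [[np.float64(-0.004), np.float64(-0.0034), 0], [0, 0, 0], 0], [[np.float64(-0.0036), np.float64(-0.0038), 0], [0, 0, 0], 0], [[np.float64(-0.0032), np.float64(-0.0042), 0], [0, 0, 0], 0], [[np.float64(-0.0027), np.float64(-0.0045), 0], [0, 0, 0], 0], [[np.float64(-0.0022), np.float64(-0.0047), 0], [0, 0, 0], 0], [[np.float64(-0.0017), np.float64(-0.0049), 0], [0, 0, 0], 0], [[np.float64(-0.0012), np.float64(-0.0051), 0], [0, 0, 0], 0], [[np.float64(-0.0007), np.float64(-0.0052), 0], [0, 0, 0], 0], [[np.float64(-0.0001), np.float64(-0.0052), 0], [0, 0, 0], 0], [[np.float64(0.0004), np.float64(-0.0052), 0], [0, 0, 0], 0], [[np.float64(0.001), np.float64(-0.0051), 0], [0, 0, 0], 0]]
[[[np.float64(0.0015), np.float64(-0.005), 0], [0, 0, 0], 0], [[np.float64(0.002), np.float64(-0.0048), 0], [0, 0, 0], 0], [[np.float64(0.0025), np.float64(-0.0046), 0], [0, 0, 0], 0], [[np.float64(0.003), np.float64(-0.0043), 0], [0, 0, 0], 0], [[np.float64(0.0034), np.float64(-0.004), 0], [0, 0, 0], 0], [[np.float64(0.0038), np.float64(-0.0036), 0], [0, 0, 0], 0], [[np.float64(0.0042), np.float64(-0.0032), 0], [0, 0, 0], 0], [[np.float64(0.0045), np.float64(-0.0027), 0], [0, 0, 0], 0]]
```

Request:
{"fn": "apply_moves", "kwargs": {
  "series": [
    [[0, 0, 0.02], [0, 0, 0], 0],
    [[0, 0, 0.016], [0, 0, 0], 0],
    [[0, 0, 0.007], [0, 0, 0], 0],
    [[0, 0, 0], [0, 0, 0], 0],
    [[0, 0, 0], [0, 0, 0], 0]
  ]
}}

```text
t: 2.87
tcp_pos: [514.0, 107.8, 80.7]
eef_rot: [3.074, 0.649, 0.002]
contact_force: [-1.1, 0.7, -0.1]
width: 0.2
grip_force: 0.0
```

Request:
{"fn": "apply_moves", "kwargs": {
  "series": [
    [[-0.0044, -0.0037, 0], [0, 0, 0], 0],
    [[-0.0048, -0.002, 0], [0, 0, 0], 0],
    [[-0.0046, -0.0025, 0], [0, 0, 0], 0],
    [[-0.0043, -0.003, 0], [0, 0, 0], 0],
    [[-0.004, -0.0034, 0], [0, 0, 0], 0],
    [[-0.0036, -0.0038, 0], [0, 0, 0], 0],
    [[-0.0032, -0.0042, 0], [0, 0, 0], 0],
    [[-0.0027, -0.0045, 0], [0, 0, 0], 0],
    [[-0.0022, -0.0047, 0], [0, 0, 0], 0],
    [[0, 0, 0], [0, 0, 0], 0],
    [[0, 0, 0], [0, 0, 0], 0]
  ]
}}

```text
t: 3.78
tcp_pos: [472.6, 123.2, 82.0]
eef_rot: [3.072, 0.648, 0.013]
contact_force: [8.8, -1.7, 5.5]
width: 0.3
grip_force: 4.5
```

```bash
python3 - <<'E'
from h import *
p,d,c,X,lugs=measure((504.9,159.5)); cv2.imwrite("pics/w3.png",p[:,:,::-1])
for L in lugs: print(L, np.degrees(np.arctan2(L[1][1]-159.5,L[1][0]-504.9)))
o=status.get_obs();print(o["t"],o["tcp_pos"],o["contact_force"])
E
```

```text
(array([205.4,  79.7]), array([540.2, 185. ,  79.4]), np.int32(391)) 35.843578673515886
(array([266.9, 156.1]), array([521.1, 150.4,  73.1]), np.int32(3146)) -29.324158835698178
(array([277.4, 257. ]), array([481.6, 128. ,  81. ]), np.int32(536)) -126.48968621124747
(array([239.6, 287.2]), array([458.2, 137.8,  78.2]), np.int32(106)) -155.07721025159415
3.8333 [472.61081994 123.09161562  82.0227852 ] [ 9.06527056 -1.62958952  4.90688716]
```

View pics/w3.png

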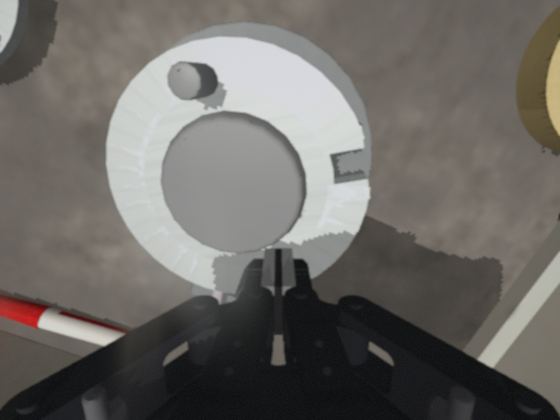

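The lug is turning: lug_b is at (190,80) and the notch at (350,165). But the banding on the disc and the 9 N force suggest the plate may be tilting, so I'm checking the plane.

```bash
cat >> h.py <<'E'
def tilt(X,d,p,C=(504.9,159.5)):
    m=hts(X,d,40,78,C,33)&(p.min(2)>90); P=X[m]
    for _ in range(4):
        A=np.c_[P[:,:2]-C,np.ones(len(P))]; k=np.linalg.lstsq(A,P[:,2],rcond=None)[0]; r=abs(P[:,2]-A@k); P=P[r<max(1,2*np.median(r))]
    return k, np.hypot(k[0],k[1]), len(P)
E
python3 - <<'E'
from h import *
p,d,c,X,lugs=measure((504.9,159.5)); print(tilt(X,d,p))
s=np.load("w2.npz"); print("before",tilt(pts(s["d"],s),s["d"],s["p"]))
for uv in [(230,180),(230,130),(230,240),(180,180),(290,180),(120,160),(260,50),(240,270)]: print(uv,X[uv[1],uv[0]].round(1))
E
```

```text
(array([ 1.27680799e-01, -6.27834467e-02,  7.01081782e+01]), np.float64(0.14228192994243952), 10823)
before (array([ 1.88557774e-05, -6.27566482e-04,  6.39861322e+01]), np.float64(0.0006278496870656969), 3483)
(230, 180) [503.2 161.9  67.9]
(230, 130) [525.1 169.8  71.6]
(230, 240) [474.4 150.8  67.1]
(180, 180) [493.3 183.7  66.6]
(290, 180) [515.7 136.8  74. ]
(120, 160) [487.7 216.1  56.6]
(260, 50) [560.2 170.6  68.5]
(240, 270) [455.2 138.9  56.8]
```

The plate is tilted about 0.14 rad because the finger's corner is forcing the lug outward. I'll back off along the same path, then re-approach with a flat finger face square to the push, lower and a little further out.

Request:
{"fn": "apply_moves", "kwargs": {
  "series": [
    [[0.0022, 0.0047, 0], [0, 0, 0], 0],
    [[0.0027, 0.0045, 0], [0, 0, 0], 0],
    [[0.0032, 0.0042, 0], [0, 0, 0], 0],
    [[0.0036, 0.0038, 0], [0, 0, 0], 0],
    [[0.004, 0.0034, 0], [0, 0, 0], 0],
    [[0, 0, 0], [0, 0, 0], 0]
  ]
}}

```text
t: 4.38
tcp_pos: [493.1, 110.2, 78.7]
eef_rot: [3.074, 0.647, -0.002]
contact_force: [-0.8, 0.3, 0.3]
width: 0.0
grip_force: 0.0
```

```bash
python3 - <<'E'
from h import *
p,d,c,X,lugs=measure((504.9,159.5)); print(tilt(X,d,p))
for L in lugs: print(L, np.degrees(np.arctan2(L[1][1]-159.5,L[1][0]-504.9)))
o=status.get_obs();print(o["t"],o["tcp_pos"],o["contact_force"])
E
```

```text
(array([-6.24990753e-04, -1.84946002e-03,  6.37938808e+01]), np.float64(0.0019522079357132548), 12355)
(array([162.3, 101.3]), array([546.4, 184. ,  79. ]), np.int32(1135)) 30.555964275507772
(array([277.6, 259.7]), array([502. , 115. ,  79.9]), np.int32(743)) -93.72860983277097
(array([220.2, 298.9]), array([468.2, 131.1,  74.3]), np.int32(76)) -142.26579193666086
4.4333 [492.78284123 110.39972824  78.79015602] [-0.48158766  0.1227742  -0.46433891]
```

Request:
{"fn": "apply_moves", "kwargs": {
  "series": [
    [[0, 0, -0.03], [0, 0, 0], 0],
    [[-0.022, -0.0097, 0], [0, 0, -6.9], 0],
    [[0, 0, 0], [0, 0, -6.9], 0],
    [[0, 0, 0], [0, 0, -6.9], 0],
    [[0, 0, 0], [0, 0, -6.9], 0],
    [[0, 0, 0], [0, 0, -6.9], 0],
    [[0, 0, 0], [0, 0, -6.9], 0],
    [[0, 0, 0], [0, 0, -6.9], 0],
    [[0, 0, 0], [0, 0, -6.9], 0],
    [[0, 0, 0], [0, 0, -6.9], 0],
    [[0, 0, 0], [0, 0, -6.9], 0],
    [[0, 0, 0], [0, 0, -6.9], 0],
    [[0, 0, 0], [0, 0, -6.9], 0],
    [[0, 0, 0], [0, 0, -6.9], 0],
    [[0, 0, 0], [0, 0, -6.9], 0],
    [[0, 0, 0], [0, 0, 0], 0],
    [[0, 0, 0], [0, 0, 0], 0]
  ]
}}

```text
t: 5.85
tcp_pos: [468.4, 110.7, 109.1]
eef_rot: [-1.565, -2.723, 0.0]
contact_force: [0.1, 0.2, 0.2]
width: 0.0
grip_force: 0.0
```

```bash
python3 - <<'E'
from h import *
from scipy.spatial.transform import Rotation as Ro
o=status.get_obs();M=Ro.from_rotvec(o["eef_rot"]).as_matrix();print(o["t"],o["tcp_pos"],o["joint_pos"].round(2),np.degrees(np.arctan2(M[1,0],M[0,0])),o["joint_velocities"].round(3))
p,d,c,X,lugs=measure((504.9,159.5)); print(tilt(X,d,p)); cv2.imwrite("pics/w4.png",p[:,:,::-1])
for L in lugs: print(L, np.degrees(np.arctan2(L[1][1]-159.5,L[1][0]-504.9)))
E
```

```text
5.85 [468.44726289 110.68336787 109.12144253] [ 0.16 -0.22  1.76  0.    1.6  -0.37] 120.22421704339034 [ 0.     0.001 -0.002 -0.001 -0.003  0.022]
(array([-5.81202315e-05, -1.13073027e-03,  6.38939201e+01]), np.float64(0.00113222298824413), 8405)
(array([467. , 203.9]), array([543.6, 184.9,  78.5]), np.int32(672)) 33.27812174595084
(array([283.7, 211. ]), array([460.7, 132.2,  79. ]), np.int32(543)) -148.29857033049427
```

View pics/w4.png

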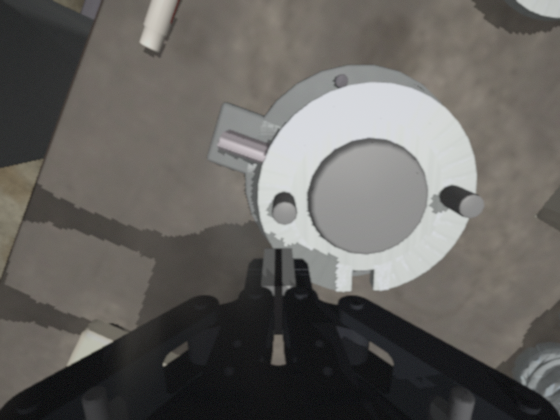

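The view shows lug_a right ahead of the finger at (284,208), the notch at (360,280) and the key at (240,147). I'll shift 4 mm inward, descend and make contact.

Request:
{"fn": "apply_moves", "kwargs": {
  "series": [
    [[0, 0.004, 0.012], [0, 0, 0], 0],
    [[0, 0, 0.012], [0, 0, 0], 0],
    [[0, 0, 0.012], [0, 0, 0], 0],
    [[0.003, 0, 0], [0, 0, 0], 0],
    [[0.002, 0, 0], [0, 0, 0], 0],
    [[0, 0, 0], [0, 0, 0], 0]
  ]
}}

```text
t: 6.4
tcp_pos: [469.2, 117.3, 72.9]
eef_rot: [-1.56, -2.726, 0.001]
contact_force: [1.0, 0.3, 0.4]
width: 0.2
grip_force: 0.0
```

```bash
cat >> h.py <<'E'
from scipy.spatial.transform import Rotation as Ro
def rep(C=(504.9,159.5,0)):
    o=status.get_obs();M=Ro.from_rotvec(o["eef_rot"]).as_matrix();print(o["t"],o["tcp_pos"].round(1),"yaw",np.degrees(np.arctan2(M[1,0],M[0,0])).round(1),"F",o["contact_force"].round(1),"q6",o["joint_pos"][5].round(2))
    print("C in tool",(M.T@(np.array(C)-o["tcp_pos"])).round(1))
    p,d,c,X,lugs=measure((504.9,159.5)); print("tilt",tilt(X,d,p)[1])
    for L in lugs: print(L, np.degrees(np.arctan2(L[1][1]-159.5,L[1][0]-504.9)).round(1))
    return p,d,c,X
E
python3 -c "
from h import *
rep()"
```

```text
6.4 [469.2 117.3  72.9] yaw 120.4 F [1.  0.3 0.4] q6 -0.36
C in tool [18.3 52.2 72.9]
tilt 0.0006988064977920896
(array([277.2, 254. ]), array([462.3, 130.5,  79.4]), np.int32(1694)) -145.8
(array([502.8, 242.4]), array([543.9, 184.3,  78.3]), np.int32(1074)) 32.5
```

Request:
{"fn": "apply_moves", "kwargs": {
  "series": [
    [[0.0046, -0.0014, 0], [0, 0, 5], 0],
    [[0.0046, -0.0014, 0], [0, 0, 5], 0],
    [[0.0046, -0.0014, 0], [0, 0, 5], 0],
    [[0, 0, 0], [0, 0, 0], 0]
  ]
}}

```text
t: 6.78
tcp_pos: [460.0, 128.1, 74.1]
eef_rot: [1.906, 2.496, 0.002]
contact_force: [-0.2, -0.8, -0.6]
width: -0.2
grip_force: 0.0
```

```bash
python3 -c "
from h import *
rep()"
```

```text
6.7833 [460.  128.1  74.1] yaw 105.3 F [-0.2 -0.8 -0.6] q6 -0.07
C in tool [18.4 51.5 74.2]
tilt 0.0008898031110372252
(array([276.7, 252.8]), array([456.3, 142.8,  79.3]), np.int32(1648)) -161.0
(array([499.5, 242. ]), array([549.1, 172.9,  78.3]), np.int32(1052)) 16.9
```

Request:
{"fn": "apply_moves", "kwargs": {
  "series": [
    [[0.0046, -0.0014, 0], [0, 0, 5], 0],
    [[0.0046, -0.0014, 0], [0, 0, 5], 0],
    [[0.0046, -0.0014, 0], [0, 0, 5], 0],
    [[0.0046, -0.0014, 0], [0, 0, 5], 0],
    [[0.0046, -0.0014, 0], [0, 0, 5], 0],
    [[0.0046, -0.0014, 0], [0, 0, 5], 0],
    [[0.0046, -0.0014, 0], [0, 0, 5], 0],
    [[0.0046, -0.0014, 0], [0, 0, 5], 0],
    [[0, 0, 0], [0, 0, 0], 0]
  ]
}}

```text
t: 7.58
tcp_pos: [450.7, 164.4, 73.9]
eef_rot: [2.643, 1.698, 0.002]
contact_force: [0.3, 0.2, 0.5]
width: -0.1
grip_force: 0.0
```

```bash
python3 -c "
from h import *
rep()"
```

```text
7.5833 [450.7 164.4  73.9] yaw 65.4 F [0.3 0.2 0.5] q6 0.71
C in tool [18.  51.3 73.9]
tilt 0.0010339661882173216
(array([277.3, 253. ]), array([457. , 178.6,  79.3]), np.int32(1655)) 158.3
(array([499.6, 249.4]), array([546.5, 139. ,  78.2]), np.int32(1035)) -26.2
```

Request:
{"fn": "apply_moves", "kwargs": {
  "series": [
    [[0.0046, -0.0014, 0], [0, 0, 5], 0],
    [[0.0046, -0.0014, 0], [0, 0, 5], 0],
    [[0.0046, -0.0014, 0], [0, 0, 5], 0],
    [[0.0046, -0.0014, 0], [0, 0, 5], 0],
    [[0.0046, -0.0014, 0], [0, 0, 5], 0],
    [[0.0046, -0.0014, 0], [0, 0, 5], 0],
    [[0.0046, -0.0014, 0], [0, 0, 5], 0],
    [[0.0046, -0.0014, 0], [0, 0, 5], 0],
    [[0.0046, -0.0014, 0], [0, 0, 5], 0],
    [[0, 0, 0], [0, 0, 0], 0]
  ]
}}

```text
t: 8.47
tcp_pos: [470.3, 201.5, 73.4]
eef_rot: [-3.091, -0.559, -0.001]
contact_force: [-0.2, 0.3, 0.3]
width: 0.5
grip_force: 0.0
```

```bash
python3 -c "
from h import *
p,d,c,X=rep()
cv2.imwrite('pics/w5.png',p[:,:,::-1]); np.savez('w5.npz',p=p,d=d,**{k:np.array(v) for k,v in c.items()})"
```

```text
8.4667 [470.3 201.5  73.4] yaw 20.5 F [-0.2  0.3  0.3] q6 1.55
C in tool [17.7 51.4 73.4]
tilt 0.0017951165679301337
(array([278.4, 253.4]), array([484.5, 207.3,  79.3]), np.int32(1675)) 113.1
(array([503. , 249.6]), array([520.2, 115.6,  78.2]), np.int32(1048)) -70.8
```

View pics/w5.png

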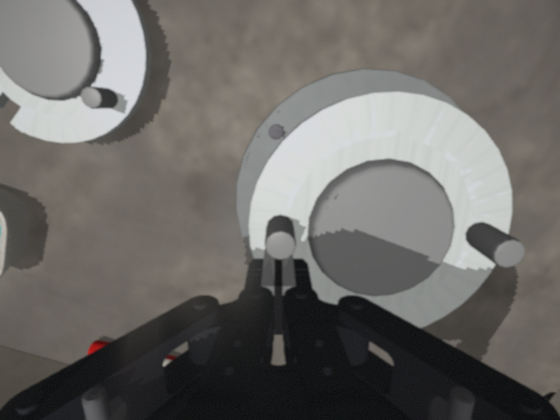

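Lug_a's top is at (280,242) against the fingertip and lug_b's top is at (510,252). The notch and key are hidden by the fingers, so I'll use the lug tops for the angle.

```bash
python3 - <<'E'
from h import *
s=np.load("w5.npz"); X=pts(s["d"],s); C=np.array([504.9,159.5])
for lo in (78.3,79):
  m=hts(X,s["d"],lo,81,C,62).astype(np.uint8); n,l,st,ce=cv2.connectedComponentsWithStats(m)
  for i in range(1,n):
    if st[i,4]>60:
        q=X[l==i]; (cx,cy),r=cv2.minEnclosingCircle(q[:,:2].astype(np.float32)); g=q.mean(0)[:2]-C
        print(lo,ce[i].round(),st[i,4],q.mean(0).round(1),(round(cx,1),round(cy,1),round(r,1)),np.degrees(np.arctan2(cy-C[1],cx-C[0])),np.degrees(np.arctan2(g[1],g[0])))
E
```

```text
78.3 [279. 246.] 749 [488.  208.1  79.7] (486.8, 208.4, 8.7) 110.33711286291924 109.21008033665173
78.3 [508. 252.] 682 [520.  114.2  79.6] (519.5, 113.9, 7.3) -72.24950743112213 -71.54096477895237
79 [279. 245.] 575 [488.8 208.4  79.8] (488.8, 208.3, 6.8) 108.26902906353087 108.22703379066817
79 [508. 253.] 584 [519.9 114.   79.8] (519.5, 114.1, 7.2) -72.13161157888416 -71.68435530341911
79 [278. 261.] 65 [481.3 206.1  80.1] (481.5, 206.5, 6.3) 116.47422674060793 116.88942301819762
```

Request:
{"fn": "apply_moves", "kwargs": {
  "series": [
    [[0.0023, -0.0007, 0], [0, 0, 2.5], 0],
    [[0.0023, -0.0007, 0], [0, 0, 2.5], 0],
    [[0.0023, -0.0007, 0], [0, 0, 2.5], 0],
    [[0, 0, 0], [0, 0, 0], 0],
    [[0, 0, 0], [0, 0, 0], 0],
    [[-0.008, 0, 0], [0, 0, 0], 0],
    [[-0.008, 0, 0], [0, 0, 0], 0],
    [[0, 0, -0.03], [0, 0, 0], 0],
    [[0, 0, -0.03], [0, 0, 0], 0],
    [[-0.02, 0.026, -0.035], [0, 0, 0], 0],
    [[-0.02, 0.026, -0.035], [0, 0, 0], 0],
    [[0, 0, 0], [0, 0, 0], 0],
    [[0, 0, 0], [0, 0, 0], 0],
    [[0, 0, 0], [0, 0, 0], 0]
  ]
}}

```text
t: 9.68
tcp_pos: [435.8, 150.0, 193.9]
eef_rot: [-3.121, -0.354, -0.001]
contact_force: [0.3, -0.6, -1.2]
width: 0.2
grip_force: 0.0
```

```bash
python3 - <<'E'
from h import *
p,d,c,X=rep(); s=c
cv2.imwrite('pics/w6.png',p[:,:,::-1]); np.savez('w6.npz',p=p,d=d,**{k:np.array(v) for k,v in c.items()})
C=np.array([504.9,159.5])
m=hts(X,d,79,81.5,C,62).astype(np.uint8); n,l,st,ce=cv2.connectedComponentsWithStats(m)
L=[X[l==i].mean(0) for i in range(1,n) if st[i,4]>40]; print(L)
if len(L)==2:
    v=L[1]-L[0]; print("lug axis",np.degrees(np.arctan2(v[1],v[0])),"C",(L[0]+L[1])/2)
m=hts(X,d,41.5,46,C,100)&(np.hypot(X[...,0]-C[0],X[...,1]-C[1])>66)&(X[...,0]<C[0]-40)
q=X[m].mean(0)[:2]-C; print("key",m.sum(),np.degrees(np.arctan2(q[1],q[0])))
E
```

```text
9.6833 [435.8 150.  193.9] yaw 13.0 F [ 0.3 -0.6 -1.2] q6 1.6
C in tool [ 69.3   6.3 194. ]
tilt 0.001848113872192098
(array([219.4, 115. ]), array([494.4, 209.3,  79.3]), np.int32(288)) 101.9
(array([350.8, 116.2]), array([515.7, 113.2,  79.1]), np.int32(295)) -76.9
[array([494.23351357, 209.65866371,  79.88839038]), array([515.63086155, 112.55628281,  79.8780748 ])]
lug axis -77.57298337002076 C [504.93218756 161.10747326  79.88323259]
key 254 -169.3944973659991
```

View pics/w6.png

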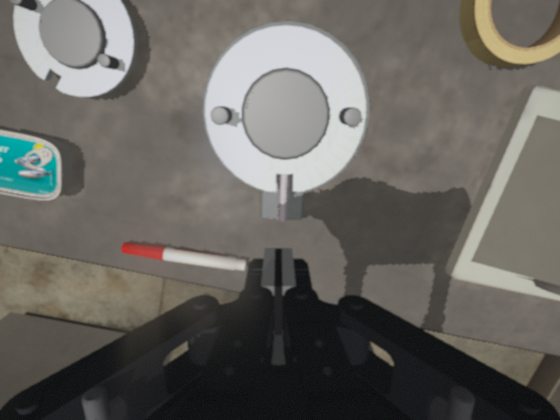

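The notch at (284,183) is astride the key: angular error is about 1.8°, under 2 mm in plan, which is within the key's guidance. Next I press on the hub centre.

Request:
{"fn": "apply_moves", "kwargs": {
  "series": [
    [[0.0174, 0.0014, 0.015], [0, 0, 0], 0],
    [[0.0174, 0.0014, 0.02], [0, 0, 0], 0],
    [[0.0174, 0.0014, 0.02], [0, 0, 0], 0],
    [[0.0174, 0.0014, 0.02], [0, 0, 0], 0],
    [[0, 0, 0.02], [0, 0, 0], 0],
    [[0, 0, 0.015], [0, 0, 0], 0],
    [[0, 0, 0.006], [0, 0, 0], 0],
    [[0, 0, 0], [0, 0, 0], 0],
    [[0, 0, 0], [0, 0, 0], 0]
  ]
}}

```text
t: 10.48
tcp_pos: [504.8, 160.5, 77.3]
eef_rot: [3.121, 0.355, -0.003]
contact_force: [0.7, 0.1, -0.6]
width: 0.3
grip_force: 0.0
```

Request:
{"fn": "apply_moves", "kwargs": {
  "series": [
    [[0, 0, 0.002], [0, 0, 0], 0],
    [[0, 0, 0.002], [0, 0, 0], 0],
    [[0, 0, 0.002], [0, 0, 0], 0],
    [[0, 0, 0.002], [0, 0, 0], 0],
    [[0, 0, 0], [0, 0, 0], 0],
    [[0, 0, 0], [0, 0, 0], 0]
  ]
}}

```text
t: 10.98
tcp_pos: [505.8, 160.4, 71.3]
eef_rot: [-3.121, -0.354, -0.003]
contact_force: [-2.9, -0.1, 5.5]
width: 0.1
grip_force: 2.8
```

Request:
{"fn": "apply_moves", "kwargs": {
  "series": [
    [[0, 0, 0.002], [0, 0, 0], 0],
    [[0, 0, 0.002], [0, 0, 0], 0],
    [[0, 0, 0.002], [0, 0, 0], 0],
    [[0, 0, 0.002], [0, 0, 0], 0],
    [[0, 0, 0], [0, 0, 0], 0],
    [[0, 0, 0], [0, 0, 0], 0]
  ]
}}

```text
t: 11.48
tcp_pos: [505.9, 160.4, 64.9]
eef_rot: [-3.121, -0.354, -0.003]
contact_force: [-6.1, -1.4, 13.0]
width: -0.0
grip_force: 6.6
```

```bash
python3 -c "
from h import *
p,d,c,X=rep();print(tilt(X,d,p))"
```

```text
11.4833 [505.9 160.4  64.9] yaw 12.9 F [-6.1 -1.4 13. ] q6 1.59
C in tool [-1.3  0.7 64.9]
tilt 0.0008544204696659141
(array([277.4, 274.2]), array([515.3, 163.6,  79.1]), np.int32(1035)) 21.5
(array([-8.53580447e-04, -3.78782254e-05,  5.37971597e+01]), np.float64(0.0008544204696659141), 6322)
```

The hub is at 53.8 mm and level, so the plate is home. I'll press a bit more to seat it, then withdraw.

Request:
{"fn": "apply_moves", "kwargs": {
  "series": [
    [[0, 0, 0.003], [0, 0, 0], 0],
    [[0, 0, 0.003], [0, 0, 0], 0],
    [[0, 0, 0], [0, 0, 0], 0],
    [[0, 0, 0], [0, 0, 0], 0]
  ]
}}

```text
t: 11.87
tcp_pos: [506.1, 160.5, 64.6]
eef_rot: [-3.121, -0.354, -0.007]
contact_force: [-20.6, -4.6, 40.3]
width: 0.3
grip_force: 20.4
```

Request:
{"fn": "apply_moves", "kwargs": {
  "series": [
    [[0, 0, -0.006], [0, 0, 0], 0],
    [[0, 0, -0.01], [0, 0, 0], 0],
    [[0, 0, -0.03], [0, 0, 0], 0],
    [[0, 0, -0.03], [0, 0, 0], 0],
    [[0, 0, -0.03], [0, 0, 0], 0],
    [[-0.035, 0, -0.01], [0, 0, 0], 0],
    [[-0.035, 0, -0.01], [0, 0, 0], 0],
    [[0, 0, 0], [0, 0, 0], 0],
    [[0, 0, 0], [0, 0, 0], 0],
    [[0, 0, 0], [0, 0, 0], 0]
  ]
}}

```text
t: 12.7
tcp_pos: [437.4, 144.6, 181.9]
eef_rot: [-3.122, -0.353, -0.001]
contact_force: [0.3, -0.8, -0.5]
width: 0.1
grip_force: 0.0
```

```bash
python3 - <<'E'
from h import *
p,d,c,X=rep(); print(tilt(X,d,p)); C=np.array([504.9,159.5])
m=hts(X,d,68.5,72,C,62).astype(np.uint8); n,l,st,ce=cv2.connectedComponentsWithStats(m)
L=[X[l==i].mean(0) for i in range(1,n) if st[i,4]>40]; print(L)
v=L[-1]-L[0]; print("lug axis",np.degrees(np.arctan2(v[1],v[0])))
E
```

```text
12.7 [437.4 144.6 181.9] yaw 12.9 F [ 0.3 -0.8 -0.5] q6 1.59
C in tool [ 69.    0.6 182. ]
tilt 0.0019505564809615022
(array([1.06206870e-03, 1.63605643e-03, 5.38966366e+01]), np.float64(0.0019505564809615022), 4725)
[array([494.24542718, 209.64389593,  69.8502313 ]), array([515.75126985, 112.59442636,  69.72794177])]
lug axis -77.5053497484829
```

The plate is home and level, the lug tops have come down 10 mm, and the hand is clear.

```bash
python3 -c "
from station import finish_job
print(finish_job())"
```

```text
the job is handed in; nothing more can be done
None
```

The reel plate is turned to the key, pressed fully home and level, the hand is clear, and the job is handed in; an early push briefly tipped the plate to a measured 0.14 rad (limit 0.2) and the seating press peaked at about 40 N on the hub.

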